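Send the serving carriage under the bread shelf and brake it at the guest's mark

ROBOT

A 6-joint arm with a two-finger parallel gripper is mounted at the origin on the work surface. World frame = base frame: x ahead of the robot, y to its left, z up, the work surface at z = 0. Lengths are in m, angles in rad, forces in N, time in s.
With the tool pointing down it reaches from about 0.3 to 0.75 m from the base axis. Payload 8.5 kg.
Tool frame: the origin (TCP) lies midway between the tips of the shut fingers; the grasp point (between the pads) lies pinch_z behind it (pinch_z is the distance from the TCP to the grasp point, in m); z points along the fingers, y is the line along which they close (so a half turn about z gives the same grasp; the last joint's range is limited). The gripper opens to 88 mm and grips with 3 to 60 N. Pads are 18 mm wide; open, the fingers measure 123 mm over their backs; the gripper's body (75 mm by 187 mm) begins 45 mm behind the grasp point.
Start: joints at [-1.332, 0.381, 1.297, -0, 1.464, -0.215], TCP at [0.241, -0.494, 0.239] pointing down, gripper open.
Joint ranges: [-3.11, 3.11], [-0.89, 2.33], [0.22, 2.48], [-1.42, 4.56], [0.17, 2.85], [-2.88, 2.88]. Speed limits (rad/s): [2.39, 2.39, 3.14, 3.14, 3.14, 3.14].

INTERFACE

Orientations are given as a unit quaternion [w, x, y, z].
In Python, from bench import * gives the robot as it stands. The module is installed in compiled form; this text tells all that it offers.
- The arm moves only by the tool servo_tool, never from a script. Its argument "steps" is text: rows parted by semicolons, each of 6 numbers parted by spaces: the shift along the world's x, y, z in m, then the turn, a rotation vector about the world's x, y, z in rad. A call has 1 to 20 rows; each row is the pose to reach, as a shift and turn from the pose commanded when the call began; what a row does not reach only later rows make up. A row lasts 1/8 s, in which the tool goes at most 62.5 mm and 10.7 degrees, less where a joint would pass 70% of its speed; a pose out of reach is approached as far as the arm can. A call with a gripper value outside its range is refused whole. "hand" is the finger opening in m, from 0 to 0.0881, set as the call begins (left out, the last holds). The fingers move at their own pace and stop on an object; "newtons" is the grip in N (left out, the last holds). Time passes only in rows, so rows that repeat a pose let the fingers close. It gives the time, the measured TCP pose, the force, the opening and the grip force at its end, in the units of the state.
- get_state(): the state, without advancing time (a new reading comes with each control period).
- read_camera(name): name is "side" or "top" or "wrist"; returns the picture (384x512x3 uint8, red, green, blue); there is no depth.
- calibration(name): a dict with "camera_matrix" (3x3 intrinsics, pixels), "R" (3x3) and "t" (3): a world point X has camera coordinates R X + t. Camera axes: x right, y down, z forward; pixel columns grow to the right and rows downward; lengths in m; the calibration is good to about 2 mm. A picture is of the moment at which its call begins: read the wrist's pose just before it. calibration takes no time and is no camera call; for the wrist camera it gives the pose at the moment of the call.
- finish_job(): hands the job in; it is judged then, once.
The state is a dict: "t": time; "joints": joint angles; "joint_vel": joint speeds; "joint_efforts": joint torques, N m; "tcp_pos": TCP position; "orientation": TCP orientation; "force": force on the tool from outside, world axes, zero at the start; "torque": the same for the moment, N m; "finger_gap": opening from 0.0 (shut) to 1.0 (fully open); "gripper_force": force on a finger pad.
Only numpy, scipy, OpenCV 4.12 (cv2) and the standard library are available. Lean on these libraries where they do the work, as an engineer would, in place of code of your own. Each camera call takes 0.05 s, during which the arm holds its last target. There are 200 camera calls.

TASK

Push the heavy butter carriage by the sprung plate at its end so that it rolls by itself under the bridge shelf no slower than 0.09 m/s, then meet it on the other side with the closed fingers and brake it smoothly, so that it comes to rest with its centre rib level with the pointer of the mark stand, and let go of it. It must not run on past the mark, bounce back, take a knock from the hand or strike the end stop, and the tableware around it stays where it is.

Things in the scene. Friction and masses are not known exactly. Their poses are not given: they have to be found in the camera images.
- track: Fixed track lying across in front of the robot: dark wood base 150 x 740 x 10 mm, two steel rails. Origin: centre of its underside on the table; own y along the rails, z up. The carriage starts near the +y end and runs towards -y. Nothing on its centre line but the carriage, the bridge shelf and a low bar across each end (top 37 mm high, at own y +368 and -328 mm).
- bridge (a point): Centre of the top of the fixed wooden bridge shelf over the track, 110 mm above the table; axes of the track. The shelf reaches 85 mm either way along y and 135 mm either way along x, underside 96 mm high, side walls 16 mm thick at x = +-122 mm. The carriage passes beneath with 10 mm to spare; the hand cannot follow, but can pass over the top.
- end_stop (a point): Face of the rubber pad on the bar at the -y end, 30 mm above the table, which the carriage's deck must not strike. The bar is only 37 mm high: fingers can be above it.
- carriage (a joint): Travel in m: 0 with its middle at own y = +300 mm of the track, on the centre line, growing towards own -y (own y = 0.300 - value); 0.552 at the far stop. Starts at rest at 0.04 to 0.11. Rolls very freely: nominal mass 2.5 kg (hidden, 1.7 to 3.3), friction nominally 0.015 N plus 0.02 N per m/s: it slows by only some 0.005 to 0.01 m/s2 running free and stays put once at rest.
- carriage_mid (a point): Centre of the carriage's top, 86 mm high, on a steel rib across its middle; axes of the track. Steel deck 130 wide x 120 long (25 to 41 mm high) with a white ceramic butter box 124 wide x 100 long on it, and a sprung steel buffer plate at each end whose outer face stands 81 mm before or behind this point when free.
- front_plate (a point): Centre of the outer face of the leading (-y) buffer plate, 63 mm high; the trailing plate is alike. Plates 110 wide, 36 high, 6 thick, upright; each yields up to 24 mm inwards at 150 N/m with damping 2.5 N per m/s, so a hand that merely stands in the way throws the carriage back.
- mark: Fixed steel pointer stand beside the track, 100 mm from its centre line on the far (+x) side, past the bridge: foot 40 x 40 mm, thin post, pointer arm towards the rails ending 75 mm from the centre line, top 89 mm high. Origin: underside, in line with the pointer; axes of the track. The carriage is at the mark when carriage_mid has the same own y as this origin.
- mug: Loose blue mug, 84 mm across and 95 mm high, beyond the track; leave alone. Origin: centre of its underside.
- jam_jar: Loose closed amber jam jar, 72 mm across and 85 mm high, beyond the track; leave alone. Origin: centre of its underside.
- juice_glass: Loose empty glass, 66 mm across and 100 mm high, beyond the track; leave alone. Origin: centre of its underside.
Mind the look-alikes: they are no part of the job. Of the things that look like the mark, the middle-sized one is meant.

How it is judged:
By the outcome, as a careful person would: the job done as asked, in the order asked, and still so for the second after the job is handed in, with the robot touching nothing.
It also fails if it takes over 35 s, if anything falls off the work surface, if the arm or the gripper's body presses on something with over 40 N, if the wrist force passes 120 N, or if a joint passes its speed limit or range.

## Working session

There is one attempt and no reset: what is moved stays moved. The work goes in short steps, Python scripts to look and compute and a tool call to move; the robot and the scene stay as the last step left them, time stands still between calls to the robot, and variables do not carry over. Pictures are saved under pics/ and viewed, at most 10 in all, crops included, and the job is handed in when it is done.

Besides the shell and the picture viewer there is one more tool, called after "Call:" as a command line: name --argument value ..., lists and objects as JSON in quotes. servo_tool: Moves the arm, as the interface text tells. Its arguments: {"type":"object","properties":{"steps":{"type":"string"},"hand":{"type":"number"},"newtons":{"type":"number"}},"required":["steps"]}

```bash
mkdir -p pics
python3 - <<'E'
from bench import *
import cv2,numpy as np
s=get_state();print({k:np.round(v,3) for k,v in s.items()})
for n in("top","side"):
    c=calibration(n);print(n,np.round(c["camera_matrix"],1).tolist(),np.round(c["R"],4).tolist(),np.round(c["t"],4).tolist())
    cv2.imwrite(f"pics/{n}0.png",cv2.cvtColor(read_camera(n),cv2.COLOR_RGB2BGR))
E
```

```text
{'t': np.float64(0.0), 'joints': array([-1.332,  0.381,  1.298,  0.   ,  1.464, -0.215]), 'joint_vel': array([-0.   , -0.002,  0.   ,  0.   , -0.001,  0.001]), 'joint_efforts': array([-0.0000e+00, -4.3793e+01, -2.2455e+01,  7.1000e-02,  3.5000e-02,
       -0.0000e+00]), 'tcp_pos': array([ 0.241, -0.494,  0.238]), 'orientation': array([-0.001,  0.974,  0.225, -0.   ]), 'force': array([-1.069,  0.042, -0.048]), 'torque': array([ 0.032,  0.033, -0.006]), 'gripper_force': np.float64(0.0), 'finger_gap': np.float64(1.0)}
top [[492.4, 0.0, 252.3], [0.0, 492.4, 193.6], [0.0, 0.0, 1.0]] [[0.0203, -0.9997, 0.0119], [-0.9818, -0.0222, -0.1889], [0.1891, -0.0078, -0.9819]] [-0.0024, 0.586, 1.0004]
side [[462.5, 0.0, 257.1], [0.0, 462.5, 191.0], [0.0, 0.0, 1.0]] [[0.9936, -0.1114, -0.019], [-0.0957, -0.7402, -0.6656], [0.06, 0.6631, -0.7461]] [-0.5651, 0.1068, 1.1702]
```

View pics/top0.png

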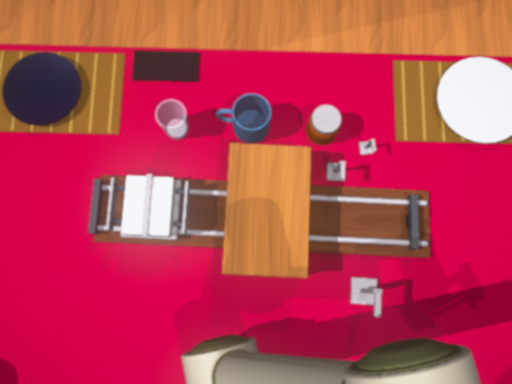

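View pics/side0.png

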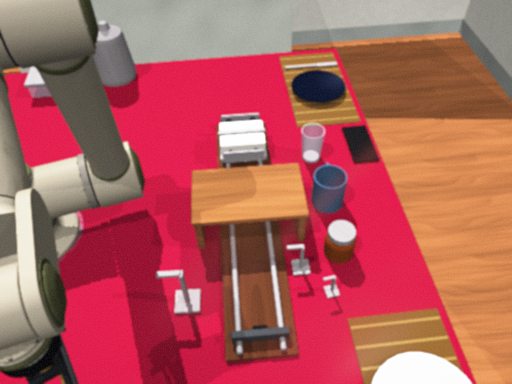

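The three mark-like stands in the top view are a large one at (365,291) on the near side, a middle one at (337,171) on the far side by the rails, and a small one at (367,147). I choose the middle one. The carriage's white box is at about (149,206) and the bridge at (267,210). I'll check this with crops.

Run:
```python
import cv2,numpy as np
t=cv2.imread("pics/top0.png");s=cv2.imread("pics/side0.png")
a=cv2.resize(t[165:255,80:210],None,fx=3,fy=3,interpolation=2) #390x270
b=cv2.resize(t[130:260,310:440],None,fx=3,fy=3,interpolation=2)#390x390
b=b[:300]
c=cv2.resize(s[105:175,205:280],(320,300),interpolation=2)
d=cv2.resize(s[225:305,275:365],(338,300),interpolation=2)
im=np.zeros((600,790,3),np.uint8)
im[:270,:390]=a;im[:300,395:785]=b;im[300:,:320]=c;im[300:,395:733]=d
cv2.imwrite("pics/crop1.png",im)
```

```text
(no output)
```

View pics/crop1.png

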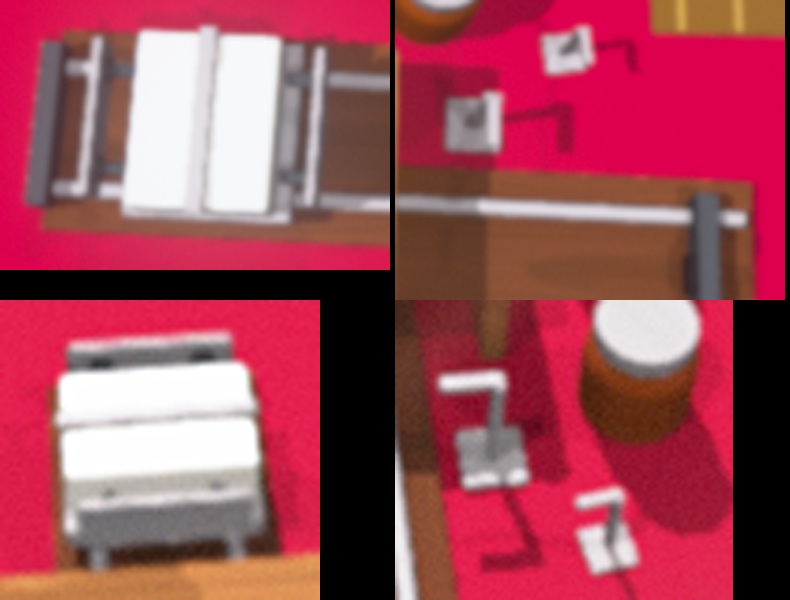

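The crops confirm the carriage has its rib across the middle, with the buffer plates at composite (92,120) and (313,125). The middle mark's pointer arm runs from about (343,161) to (343,180) in the top image. Next I'll triangulate.

```bash
cat > h.py <<'E'
from bench import *
import numpy as np, cv2
def ray(c,p):
    d=c["R"].T@np.linalg.inv(c["camera_matrix"])@np.array([p[0],p[1],1.]);return -c["R"].T@c["t"],d
def atz(c,p,z):
    o,d=ray(c,p);return o+d*(z-o[2])/d[2]
def tri(obs):
    A=np.zeros((3,3));b=np.zeros(3)
    for c,p in obs:
        o,d=ray(c,p);d=d/np.linalg.norm(d);M=np.eye(3)-np.outer(d,d);A+=M;b+=M@o
    return np.linalg.solve(A,b)
E
python3 - <<'E'
from h import *
T=calibration("top");S=calibration("side")
import bench;print([k for k in dir(bench) if not k.startswith('_')])
try: print("pinch",bench.pinch_z)
except Exception as e: print(e)
f=lambda p,z:np.round(atz(T,p,z),4)
print("trackcorners",[f(p,.01).tolist() for p in((429.3,191),(430,257),(94,242),(101,176.3))])
# steel bars centreline
print("barR",f((416.3,195),.037),f((413,248),.037),"barL",f((97,179.5),.037),f((92,232.5),.037))
print("rib",f((149.5,174),.086),f((145.8,235.8),.086),"boxmid")
print("ptr",f((343.2,161.3),.089),f((343.2,179.5),.089),"foot",f((336.5,171.5),.003))
print("plates R",f((186.5,181.5),.081),f((182.3,233),.081),"L",f((112.3,177),.081),f((107.7,231.5),.081))
print("bridge",[f(p,.11).tolist() for p in((230,143),(311,147),(307,278),(222,275))])
print("tri rib",tri([(T,(147.6,205)),(S,(241.8,131.1))]),"ribend",tri([(T,(149.5,174)),(S,(265.2,129.5))]),"tip",tri([(T,(343.2,179.5)),(S,(287,247.1))]),"post",tri([(T,(343.2,161.3)),(S,(303.8,245.8))]))
E
```

```text
['PlanningError', 'calibration', 'finish_job', 'get_state', 'pinch_z', 'read_camera']
pinch 0.0187
trackcorners [[0.6099, -0.3887, 0.01], [0.462, -0.3832, 0.01], [0.4791, 0.3542, 0.01], [0.6268, 0.3505, 0.01]]
barR [ 0.5947 -0.3495  0.037 ] [ 0.4786 -0.3374  0.037 ] barL [0.6134 0.3504 0.037 ] [0.497  0.3518 0.037 ]
rib [0.6172 0.2264 0.086 ] [0.4875 0.2262 0.086 ] boxmid
ptr [ 0.6533 -0.1798  0.089 ] [ 0.614  -0.1792  0.089 ] foot [ 0.6519 -0.1811  0.003 ]
plates R [0.604 0.149 0.081] [0.4954 0.1527 0.081 ] L [0.6101 0.305  0.081 ] [0.4952 0.3059 0.081 ]
bridge [[0.6814, 0.059, 0.11], [0.6768, -0.1092, 0.11], [0.4087, -0.1007, 0.11], [0.4111, 0.0669, 0.11]]
tri rib [0.55261941 0.22780259 0.07942688] ribend [0.61898233 0.22815704 0.07750205] tip [ 0.6160006  -0.17999596  0.0847599 ] post [ 0.65454888 -0.18070469  0.08440664]
```

Fitted track: centre (0.5445,-0.017) with yaw -1.3°. The carriage is at own y +0.243, the mark at own y about -0.161 and the bridge at about own y 0. Next I'll move behind the trailing plate with the fingers shut and the tool y axis across the track.

Call:
servo_tool --steps "0.3 0.85 -0.02 0 0 1.094;0.3 0.85 -0.02 0 0 1.094;0.3 0.85 -0.02 0 0 1.094;0.3 0.85 -0.02 0 0 1.094;0.3 0.85 -0.02 0 0 1.094;0.3 0.85 -0.02 0 0 1.094;0.3 0.85 -0.02 0 0 1.094;0.3 0.85 -0.02 0 0 1.094;0.3 0.85 -0.02 0 0 1.094;0.3 0.85 -0.02 0 0 1.094;0.3 0.85 -0.02 0 0 1.094;0.3 0.85 -0.02 0 0 1.094;0.312 0.86 -0.02 0 0 1.094;0.312 0.86 -0.02 0 0 1.094;0.312 0.86 -0.02 0 0 1.094;0.312 0.86 -0.02 0 0 1.094;0.312 0.86 -0.02 0 0 1.094" --hand 0 --newtons 20

```text
t: 2.22
tcp_pos: [0.5528, 0.365, 0.2184]
orientation: [-0.0, 0.715, 0.699, -0.001]
force: [0.5, -0.9, -1.0]
finger_gap: 0.007
gripper_force: 0.0
```

Call:
servo_tool --steps "0 -0.005 -0.06 0 0 0;0 -0.005 -0.12 0 0 0;0 -0.005 -0.15 0 0 0;0 -0.005 -0.16 0 0 0;0 -0.005 -0.16 0 0 0"

```text
t: 2.85
tcp_pos: [0.5535, 0.3601, 0.0597]
orientation: [0.0, 0.715, 0.699, 0.0]
force: [0.3, 0.1, -0.1]
finger_gap: 0.002
gripper_force: 0.0
```

Run:
```python
from h import *
w=calibration("wrist");im=read_camera("wrist");t=read_camera("top")
cv2.imwrite("pics/now_top.png",cv2.cvtColor(t,cv2.COLOR_RGB2BGR))
a=cv2.resize(cv2.cvtColor(t,cv2.COLOR_RGB2BGR)[150:270,60:210],None,fx=2.6,fy=2.6,interpolation=2)
o=np.zeros((400,800,3),np.uint8);o[:312,:390]=a[:312,:390];o[:300,395:795]=cv2.resize(cv2.cvtColor(im,cv2.COLOR_RGB2BGR),(400,300))
cv2.imwrite("pics/p2.png",o)
np.set_printoptions(precision=4,suppress=True)
print(w["R"],w["t"],w["camera_matrix"]);print(get_state()["tcp_pos"],get_state()["force"])
```

```text
[[ 0.9997 -0.0233  0.0008]
 [-0.0225 -0.9592  0.2817]
 [-0.0058 -0.2816 -0.9595]] [-0.5447  0.3702  0.3226] [[276.8803   0.     252.0363]
 [  0.     276.8803 191.915 ]
 [  0.       0.       1.    ]]
[0.5539 0.3607 0.0607] [-0.2271 -0.5496  0.4613]
```

View pics/p2.png

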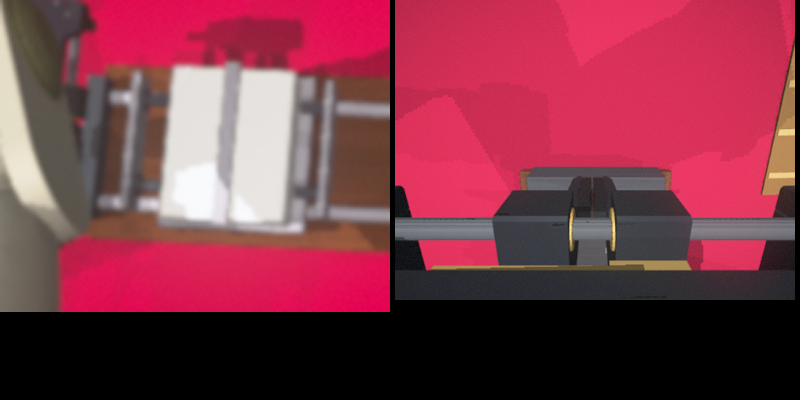

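```bash
cat > sim.py <<'E'
import numpy as np
def sim(hand,x0,v0,m,side,tail=0.,dt=.0005):
    # 1-D, motion direction positive. hand: positions each .125 s. side=+1 hand pushes from behind (plate face at x), -1 hand in front
    T=np.arange(len(hand))*.125;x,v=x0,v0;out=[];pf=0
    for t in np.arange(0,T[-1]+tail,dt):
        h=np.interp(t,T,hand);hv=(np.interp(t+dt,T,hand)-h)/dt
        c=(h-x)*side
        F=max(0,150*c+2.5*(hv-v)*side)*side if c>0 else 0
        fr=(.015+.02*abs(v))
        if abs(v)<1e-4 and abs(F)<fr: a=0;v=0
        else:a=(F-np.sign(v if v else F)*fr)/m
        v+=a*dt;x+=v*dt;pf=max(pf,abs(F));out.append((t,x,v,F))
    return np.array(out),pf
E
python3 - <<'E'
from sim import *
# hand pos relative to start .360 (pos = travel -y)
h=np.array([0,12,21,27,30.5,34,38,43.5,51,60,71,84,98,112.5,127,140,149,153,153])/1e3
print(np.diff(h)/.125)
for c in (.038,.042,.045):
  for m in(1.7,2.5,3.3):
    o,p=sim(h,c,0,m,1);i=np.argmax(o[:,3]>0);l=np.max(np.nonzero(o[:,3]>0))
    print(c,m,"contact",o[i,0],"peakF %.2f"%p,"vend %.4f"%o[-1,2],"x moved %.3f"%(o[-1,1]-c),"release t %.2f moved %.3f"%(o[l,0],o[l,1]-c))
E
```

```text
[0.096 0.072 0.048 0.028 0.028 0.032 0.044 0.06  0.072 0.088 0.104 0.112
 0.116 0.116 0.104 0.072 0.032 0.   ]
0.038 1.7 contact 0.7505000000000001 peakF 0.77 vend 0.1098 x moved 0.144 release t 1.85 moved 0.099
0.038 2.5 contact 0.7505000000000001 peakF 0.98 vend 0.1154 x moved 0.151 release t 1.26 moved 0.034
0.038 3.3 contact 0.7505000000000001 peakF 1.21 vend 0.1295 x moved 0.161 release t 1.36 moved 0.044
0.042 1.7 contact 0.841 peakF 0.91 vend 0.1165 x moved 0.151 release t 1.23 moved 0.026
0.042 2.5 contact 0.841 peakF 1.17 vend 0.1336 x moved 0.163 release t 1.33 moved 0.037
0.042 3.3 contact 0.841 peakF 1.39 vend 0.1466 x moved 0.170 release t 1.41 moved 0.046
0.045 1.7 contact 0.9005 peakF 0.99 vend 0.1278 x moved 0.157 release t 1.28 moved 0.029
0.045 2.5 contact 0.9005 peakF 1.25 vend 0.1451 x moved 0.168 release t 1.38 moved 0.039
0.045 3.3 contact 0.9005 peakF 1.53 vend 0.1575 x moved 0.174 release t 1.45 moved 0.047
```

```bash
python3 - <<'E'
from sim import *
h=np.array([0,12,21,27,30.5,34,38,44,52,63,76,91,107,123,138,150,156])/1e3
print(np.diff(h)/.125)
for c in (.038,.042,.045):
  for m in(1.7,2.5,3.3):
    o,p=sim(h,c,0,m,1);l=np.max(np.nonzero(o[:,3]>0))
    print(c,m,"peakF %.2f"%p,"vend %.4f"%o[-1,2],"x moved %.3f"%(o[-1,1]-c),"release t %.2f moved %.3f"%(o[l,0],o[l,1]-c))
E
cat >> h.py <<'E'
C0=np.array([.5445,-.0168]);U=np.array([.0232,.9997]);V=np.array([.9997,-.0232])
def prof(img,c,z=.084,xs=np.linspace(-.045,.045,31)):
    ys=np.arange(-.3,.36,.001)
    P=np.array([[*(C0+U*y+V*x),z] for y in ys for x in xs])
    q=(c["R"]@P.T).T+c["t"];q=(c["camera_matrix"]@q.T).T;q=(q[:,:2]/q[:,2:]).astype(np.float32)
    g=cv2.remap(img,q[:,0].reshape(len(ys),-1),q[:,1].reshape(len(ys),-1),cv2.INTER_LINEAR)
    return ys,g   # strip image ys x xs x3
def locate(img,ref,c,lo,hi,a=-.09,b=.03):
    # ref strip with rib at own y .2432; template from rib+a to rib+b
    ys,g=prof(img,c);g=cv2.cvtColor(g,cv2.COLOR_RGB2GRAY).astype(np.float32)
    i=int(round((.2432+a+.3)*1000));n=int(round((b-a)*1000))
    r=cv2.matchTemplate(g,ref[i:i+n],cv2.TM_CCOEFF_NORMED)[:,0]
    k0=max(int((lo+a+.3)*1000),1);k1=min(int((hi+a+.3)*1000),len(r)-2);k=k0+int(np.argmax(r[k0:k1]))
    d=(r[k-1]-r[k+1])/(2*(r[k-1]-2*r[k]+r[k+1]))
    return .2432+(k+d-i)/1000,float(r[k])
E
python3 - <<'E'
from h import *
t=cv2.cvtColor(cv2.imread("pics/now_top.png"),cv2.COLOR_BGR2RGB);c=calibration("top")
ys,g=prof(t,c);g=cv2.cvtColor(g,cv2.COLOR_RGB2GRAY).astype(np.float32);np.save("ref.npy",g)
t0=cv2.cvtColor(cv2.imread("pics/top0.png"),cv2.COLOR_BGR2RGB)
print(locate(t0,g,c,.0,.28),locate(t,g,c,.0,.28))
p=g.mean(1);i=np.arange(400,640,4);print(list(zip(np.round(ys[i],3).tolist(),p[i].round().astype(int).tolist())))
E
```

```text
[0.096 0.072 0.048 0.028 0.028 0.032 0.048 0.064 0.088 0.104 0.12  0.128
 0.128 0.12  0.096 0.048]
0.038 1.7 peakF 0.82 vend 0.1200 x moved 0.132 release t 1.19 moved 0.032
0.038 2.5 peakF 1.08 vend 0.1410 x moved 0.144 release t 1.29 moved 0.043
0.038 3.3 peakF 1.38 vend 0.1568 x moved 0.152 release t 1.37 moved 0.052
0.042 1.7 peakF 1.01 vend 0.1420 x moved 0.143 release t 1.23 moved 0.032
0.042 2.5 peakF 1.35 vend 0.1609 x moved 0.152 release t 1.33 moved 0.043
0.042 3.3 peakF 1.63 vend 0.1745 x moved 0.157 release t 1.41 moved 0.053
0.045 1.7 peakF 1.15 vend 0.1552 x moved 0.148 release t 1.28 moved 0.034
0.045 2.5 peakF 1.48 vend 0.1730 x moved 0.155 release t 1.37 moved 0.044
0.045 3.3 peakF 1.81 vend 0.1855 x moved 0.158 release t 1.44 moved 0.053
(np.float32(0.24324608), 0.9640427231788635) (np.float32(0.24319579), 1.0)
[(0.1, 73), (0.104, 81), (0.108, 84), (0.112, 84), (0.116, 85), (0.12, 85), (0.124, 86), (0.128, 86), (0.132, 86), (0.136, 86), (0.14, 86), (0.144, 87), (0.148, 88), (0.152, 88), (0.156, 88), (0.16, 89), (0.164, 119), (0.168, 144), (0.172, 97), (0.176, 81), (0.18, 115), (0.184, 139), (0.188, 138), (0.192, 129), (0.196, 182), (0.2, 225), (0.204, 229), (0.208, 229), (0.212, 229), (0.216, 228), (0.22, 228), (0.224, 228), (0.228, 229), (0.232, 229), (0.236, 224), (0.24, 183), (0.244, 174), (0.248, 180), (0.252, 205), (0.256, 232), (0.26, 235), (0.264, 234), (0.268, 234), (0.272, 234), (0.276, 233), (0.28, 232), (0.284, 229), (0.288, 226), (0.292, 201), (0.296, 119), (0.3, 92), (0.304, 90), (0.308, 87), (0.312, 80), (0.316, 83), (0.32, 118), (0.324, 137), (0.328, 102), (0.332, 84), (0.336, 80)]
```

Call:
servo_tool --steps "-0.0003 -0.012 0 0 0 0;-0.0005 -0.021 0 0 0 0;-0.0006 -0.027 0 0 0 0;-0.0007 -0.0305 0 0 0 0;-0.0008 -0.034 0 0 0 0;-0.0009 -0.038 0 0 0 0;-0.001 -0.044 0 0 0 0;-0.0012 -0.0515 0 0 0 0;-0.0014 -0.0615 0 0 0 0;-0.0017 -0.0735 0 0 0 0;-0.002 -0.087 0 0 0 0;-0.0024 -0.1015 0 0 0 0;-0.0027 -0.115 0 0 0 0;-0.0029 -0.123 0.02 0 0 0"

```text
t: 4.7
tcp_pos: [0.5496, 0.2362, 0.0778]
orientation: [-0.001, 0.715, 0.699, -0.001]
force: [0.3, 0.5, 0.1]
finger_gap: -0.001
gripper_force: 0.0
```

Run:
```python
from h import *
c=calibration("top");g=np.load("ref.npy");s=[]
for i in range(2):
    s.append((get_state()["t"],read_camera("top")))
for t,im in s:
    print(t,[tuple(np.round(locate(im,g,c,.0,.25,a,b),4)) for a,b in((-.05,.03),(-.03,.03),(-.02,.02))])
cv2.imwrite("pics/push.png",cv2.cvtColor(s[-1][1],cv2.COLOR_RGB2BGR)); print(get_state()["t"],get_state()["tcp_pos"])
```

```text
4.7 [(np.float64(0.1385), np.float64(0.8999)), (np.float64(0.1386), np.float64(0.8545)), (np.float64(0.1387), np.float64(0.8627))]
4.75 [(np.float64(0.1321), np.float64(0.8577)), (np.float64(0.1307), np.float64(0.8343)), (np.float64(0.1306), np.float64(0.8457))]
4.8 [0.55121492 0.23673503 0.08042362]
```

Call:
servo_tool --steps "-0.001 -0.045 0.04 0 0 0;-0.002 -0.1 0.057 0 0 0;-0.004 -0.162 0.057 0 0 0;-0.005 -0.224 0.057 0 0 0;-0.007 -0.286 0.057 0 0 0;-0.008 -0.345 0.057 0 0 0;-0.009 -0.382 0.025 0 0 0;-0.0095 -0.402 -0.02 0 0 0"

```text
t: 5.8
tcp_pos: [0.541, -0.1667, 0.0581]
orientation: [0.001, 0.716, 0.698, 0.0]
force: [0.1, 0.6, -0.1]
finger_gap: 0.003
gripper_force: 0.0
```

Run:
```python
from h import *
c=calibration("top");g=np.load("ref.npy");w=calibration("wrist");t=get_state()["t"];im=read_camera("top");t2=get_state()["t"];w2=calibration("wrist");iw=read_camera("wrist")
np.savez("mid.npz",top=im,wr=iw,R=w2["R"],t=w2["t"],K=w2["camera_matrix"])
print(t,t2,get_state()["t"],get_state()["tcp_pos"],get_state()["orientation"])
print([tuple(np.round(locate(im,g,c,-.1,.05,a,b),4)) for a,b in((-.09,-.05),(-.09,-.055),(-.09,-.06))])
o=np.zeros((390,800,3),np.uint8);o[:384,:400]=cv2.resize(im[150:270,230:355],(400,384));o[:300,400:]=cv2.resize(iw,(400,300))
cv2.imwrite("pics/mid.png",cv2.cvtColor(o,cv2.COLOR_RGB2BGR))
```

```text
5.8 5.85 5.9 [ 0.53851794 -0.16502806  0.05461158] [-0.00374895  0.71608148  0.69800561 -0.00119712]
[(np.float64(0.01), np.float64(0.4293)), (np.float64(0.0102), np.float64(0.3999)), (np.float64(0.031), np.float64(0.4221))]
```

View pics/mid.png

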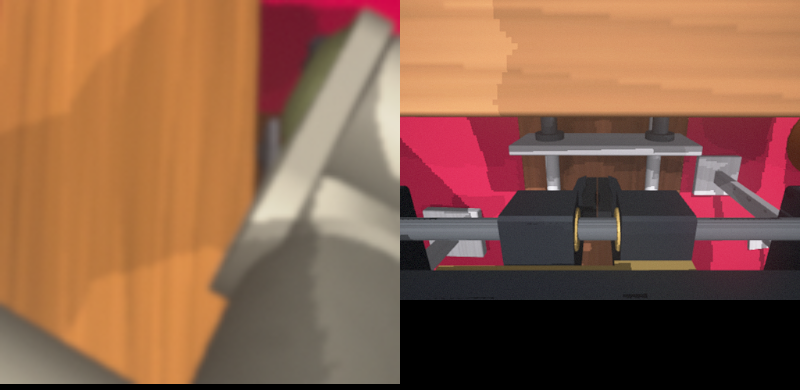

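The wrist view shows the front plate has come out from under the bridge. The far top edge of the plate is at rows ~196, columns 141–387, and the fingers are beyond it.

Run:
```python
from h import *
d=np.load("mid.npz");c=dict(R=d["R"],t=d["t"],camera_matrix=d["K"])
g=cv2.cvtColor(d["wr"],cv2.COLOR_RGB2GRAY)
print(g[150:215,230].tolist()); print(g[150:215,300].tolist())
for p in((140.8,197),(386.6,195),(264,196)):
    P=atz(c,p,.081);print(P,"own",(P[:2]-C0)@U,(P[:2]-C0)@V)
P=atz(c,(242.5,240),.07);print("cam",-c["R"].T@c["t"])
```

```text
[70, 65, 67, 64, 67, 70, 71, 67, 66, 69, 67, 72, 69, 69, 69, 68, 69, 68, 70, 65, 83, 92, 88, 92, 88, 91, 85, 92, 87, 89, 91, 88, 87, 86, 88, 85, 102, 117, 123, 126, 118, 113, 172, 196, 195, 193, 195, 186, 133, 70, 64, 60, 67, 67, 64, 69, 62, 65, 64, 66, 70, 78, 75, 78, 76]
[67, 66, 70, 71, 67, 67, 66, 68, 67, 60, 67, 67, 66, 66, 70, 66, 67, 65, 68, 64, 79, 87, 93, 91, 95, 91, 89, 90, 90, 92, 91, 89, 88, 92, 89, 84, 105, 119, 125, 127, 119, 174, 200, 195, 198, 196, 193, 190, 144, 76, 57, 62, 59, 58, 57, 59, 60, 60, 60, 58, 63, 60, 63, 71, 66]
[ 0.48963613 -0.12919986  0.081     ] own -0.11363898650852397 -0.05223973135280803
[ 0.59847589 -0.13080467  0.081     ] own -0.1127182273206606 0.056604609071693804
[ 0.5444088 -0.1300086  0.081    ] own -0.11317675325107929 0.0025352661409663384
cam [ 0.5407737  -0.09390354  0.19829303]
```

```bash
cat > opt.py <<'E'
from sim import *
from scipy.optimize import minimize
N=18
S=[(m,v,g) for m in(1.7,2.5,3.3) for v,g in((.139,.019),(.147,.018),(.150,.014))]
def mets(inc,full=False):
    h=np.concatenate([[0],np.cumsum(inc)]);r=[]
    for m,v,g in S:
        o,p=sim(h,-g,v,m,-1,tail=.8,dt=.004 if not full else .001)
        r.append((p,o[:,2].min(),o[-1,1],o[-1,2],o[:,1].max()))
    return np.array(r)
def cost(inc):
    r=mets(inc);inc=np.r_[inc,0]
    return 1.5*np.mean(r[:,0]**2)+4e4*np.mean(np.minimum(r[:,1],0)**2)+2e4*np.mean((r[:,2]-.101)**2)*3+4e4*np.mean(np.maximum(r[:,4]-.103,0)**2)+3e3*np.sum(np.diff(inc)**2)+1e6*np.sum(np.minimum(inc,0)**2)
k=np.arange(N);i0=np.where(k<3,.0165,.0165*(1-np.clip((k-3)/(N-4),0,1)));i0*=.103/i0.sum()
i0=np.maximum(i0,.0003)
if __name__=="__main__":
    i0[0]=.018
    b=minimize(cost,i0,method="Powell",options=dict(maxfev=6000,xtol=1e-5,ftol=1e-4))
    np.set_printoptions(precision=4,suppress=True)
    print(cost(i0),b.fun,b.x*1e3,b.x.sum());print(mets(b.x,True));print(mets(i0,True)); np.save("inc.npy",b.x)
E
timeout 500 python3 opt.py
python3 - <<'E'
from h import *
im=cv2.cvtColor(cv2.imread("pics/top0.png"),cv2.COLOR_BGR2RGB);c=calibration("top")
ys,g=prof(im,c,.089,np.linspace(.070,.105,8));g=cv2.cvtColor(g,cv2.COLOR_RGB2GRAY)
for y,r in zip(ys[110:170:2],g[110:170:2]):print(round(y,3),r.tolist())
E
```

```text
28.258879474533334 2.898098397817061 [26.1984 16.9751  9.9296  6.9274  9.3464  9.4681  8.4162  7.554   6.2861
  6.0387  5.5045  4.9851  4.4397  3.8368  3.1656  2.4257  1.6343  0.8429] 0.13397486553794075
[[ 0.8933  0.      0.1033  0.      0.1033]
 [ 0.923   0.      0.1028  0.      0.1028]
 [ 0.9858  0.      0.1029  0.      0.1029]
 [ 1.1561  0.      0.1014  0.      0.1014]
 [ 1.2125  0.      0.0997  0.      0.0997]
 [ 1.2455  0.      0.1007  0.      0.1007]
 [ 1.3944 -0.0028  0.1031  0.      0.104 ]
 [ 1.4556  0.      0.0991  0.      0.0991]
 [ 1.463   0.      0.0982  0.      0.0982]]
[[0.87   0.     0.0861 0.     0.0861]
 [0.9549 0.     0.0798 0.     0.0798]
 [0.9651 0.     0.0801 0.     0.0801]
 [1.1255 0.     0.0844 0.     0.0844]
 [1.2153 0.     0.0782 0.     0.0782]
 [1.2237 0.     0.0789 0.     0.0789]
 [1.342  0.     0.0823 0.     0.0823]
 [1.4349 0.     0.0768 0.     0.0768]
 [1.4559 0.     0.0771 0.     0.0771]]
-0.19 [78, 79, 80, 76, 76, 74, 63, 71]
-0.188 [79, 78, 79, 78, 76, 73, 63, 70]
-0.186 [79, 78, 79, 78, 78, 73, 63, 71]
-0.184 [78, 78, 78, 77, 78, 75, 64, 73]
-0.182
[... 448 characters left out ...]
3]
-0.16 [100, 167, 208, 212, 212, 212, 212, 212]
-0.158 [93, 161, 206, 213, 213, 212, 212, 212]
-0.156 [87, 148, 192, 196, 196, 193, 193, 191]
-0.154 [84, 142, 169, 171, 165, 155, 152, 156]
-0.152 [84, 142, 156, 152, 136, 121, 116, 126]
-0.15 [85, 142, 150, 145, 117, 104, 101, 118]
-0.148 [88, 142, 146, 139, 105, 98, 105, 126]
-0.146 [88, 140, 142, 135, 100, 95, 112, 136]
-0.144 [90, 138, 140, 134, 98, 92, 117, 142]
-0.142 [90, 137, 139, 132, 100, 95, 121, 140]
-0.14 [90, 135, 139, 134, 108, 106, 123, 133]
-0.138 [88, 135, 140, 139, 125, 121, 125, 128]
-0.136 [88, 134, 143, 144, 139, 132, 126, 125]
-0.134 [88, 136, 148, 148, 147, 142, 129, 124]
-0.132 [89, 140, 150, 149, 149, 147, 132, 124]
```

```bash
cat > opt2.py <<'E'
from sim import *
from scipy.optimize import minimize
N=9
S=[(m,v,g) for m in(1.7,2.5,3.3) for v,g in((.139,.019),(.147,.018),(.150,.014))]
def mets(inc,dt=.004):
    h=np.concatenate([[0],np.cumsum(inc)]);r=[]
    for m,v,g in S:
        o,p=sim(h,-g,v,m,-1,dt=dt)
        i=np.argmax(o[:,3]<0);rel=o[i,2]-inc[min(int(o[i,0]/.125),N-1)]/.125
        r.append((p,o[:,2].min(),o[-1,1],o[-1,2],h[-1]-o[-1,1],rel,o[i,0]))
    return np.array(r)
def cost(inc):
    r=mets(inc)
    return 3*np.mean(r[:,0]**2)+3e3*np.mean((r[:,3]-.035)**2)+2e3*np.mean((r[:,2]-.072)**2)+1e3*np.mean(np.maximum(.02-r[:,1],0)**2)+2e3*np.mean((np.minimum(r[:,4],0))**2)+2e3*np.sum(np.diff(inc)**2)+300*np.mean(r[:,5]**2)
i0=np.linspace(.0175,.004,N);b=None
b=minimize(cost,i0,method="Powell",options=dict(maxfev=8000,xtol=1e-5,ftol=1e-5))
np.set_printoptions(precision=4,suppress=True)
print(b.fun,b.x*1e3,np.cumsum(b.x)*1e3);print(mets(b.x,.001))
E
timeout 500 python3 opt2.py
```

```text
2.356648478163057 [ 4.5935 13.7128 14.0075 13.1088 12.4091  9.6701  6.388   6.5468  5.6892] [ 4.5935 18.3063 32.3137 45.4225 57.8317 67.5018 73.8898 80.4366 86.1258]
[[ 0.4504  0.0369  0.0848  0.0369  0.0014  0.023   0.372 ]
 [ 0.4902  0.0317  0.0864  0.0317 -0.0002  0.0346  0.247 ]
 [ 0.5422  0.0348  0.0883  0.0348 -0.0022  0.0389  0.125 ]
 [ 0.595   0.0266  0.0837  0.0266  0.0024  0.0243  0.363 ]
 [ 0.6438  0.0384  0.0864  0.0384 -0.0003  0.0355  0.244 ]
 [ 0.6641  0.0365  0.0886  0.0365 -0.0025  0.0393  0.125 ]
 [ 0.8009  0.0176  0.084   0.0176  0.0021  0.025   0.358 ]
 [ 0.7729  0.035   0.0855  0.035   0.0007  0.0359  0.243 ]
 [ 0.7698  0.0371  0.0885  0.0371 -0.0024  0.1125  0.124 ]]
```

Call:
servo_tool --steps "-0.0001 -0.005 0 0 0 0;-0.0004 -0.0185 0 0 0 0;-0.0007 -0.032 0 0 0 0;-0.001 -0.045 0 0 0 0;-0.0013 -0.0567 0 0 0 0;-0.0015 -0.0657 0 0 0 0;-0.0017 -0.0718 0 0 0 0;-0.0018 -0.0777 0 0 0 0;-0.0019 -0.0827 0 0 0 0"

```text
t: 7.02
tcp_pos: [0.5388, -0.2472, 0.0587]
orientation: [-0.0, 0.715, 0.699, 0.0]
force: [-0.1, -0.1, 0.3]
finger_gap: 0.004
gripper_force: 0.0
```

```bash
cat > shot.py <<'E'
from h import *
import sys
n=sys.argv[1]
s=get_state();w=calibration("wrist");iw=read_camera("wrist")
s2=get_state();w2=calibration("wrist");iw2=read_camera("wrist")
np.savez(n+".npz",wr=iw,wr2=iw2,R=w["R"],t=w["t"],K=w["camera_matrix"],R2=w2["R"],t2=w2["t"])
print(s["t"],s["tcp_pos"],s["force"],s2["t"],s2["tcp_pos"],get_state()["t"],get_state()["tcp_pos"])
cv2.imwrite("pics/"+n+".png",cv2.cvtColor(iw2,cv2.COLOR_RGB2BGR))
E
python3 shot.py b1
```

```text
7.025 [ 0.53876723 -0.24717937  0.05870683] [-0.14788322 -0.11272783  0.31621667] 7.075 [ 0.53878912 -0.24774397  0.05873803] 7.125 [ 0.53882124 -0.24740357  0.05869995]
```

View pics/b1.png

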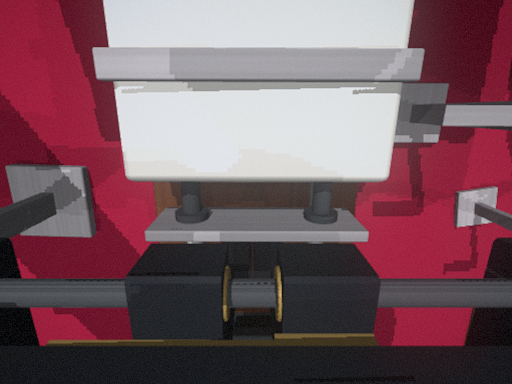

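In the wrist view the rib's top face spans rows ~48–80, the white box lies ahead of it, the plate's front edge is at row ~238, and the pointer arm is at rows 103–126 (cols 446–512). I'll compute how far is left to go.

Run:
```python
from h import *
d=np.load("b1.npz")
for n,R,t in(("wr","R","t"),("wr2","R2","t2")):
    c=dict(R=d[R],t=d[t],camera_matrix=d["K"]);g=cv2.cvtColor(d[n],cv2.COLOR_RGB2GRAY).astype(int)
    own=lambda u,v,z:round(float((atz(c,(u,v),z)[:2]-C0)@U),4)
    print(g[40:90,250].tolist());print(g[95:135,470].tolist());print(g[200:245,210].tolist())
    print("rows->own rib z.086:",[(v,own(250,v,.086)) for v in(46,50,60,70,80)],"ptr z.089",[(v,own(470,v,.089)) for v in(103,114,126)],"plate z.081",[(v,own(210,v,.081)) for v in(232,238)])
```

```text
[224, 223, 222, 222, 220, 222, 206, 181, 171, 159, 160, 158, 162, 164, 160, 164, 166, 164, 171, 167, 163, 163, 165, 166, 167, 164, 167, 168, 165, 167, 163, 160, 159, 161, 160, 161, 162, 148, 120, 90, 86, 137, 161, 157, 155, 157, 157, 155, 156, 156]
[38, 40, 45, 49, 44, 48, 48, 43, 47, 59, 57, 111, 145, 153, 154, 150, 153, 150, 153, 160, 159, 158, 155, 153, 154, 156, 156, 157, 156, 157, 157, 163, 116, 51, 41, 47, 44, 52, 51, 45]
[59, 59, 62, 58, 55, 52, 55, 65, 69, 67, 83, 96, 84, 64, 70, 81, 104, 110, 111, 110, 108, 107, 109, 109, 106, 108, 105, 104, 111, 105, 113, 160, 178, 178, 170, 164, 167, 166, 164, 164, 162, 114, 56, 51, 35]
rows->own rib z.086: [(46, -0.1333), (50, -0.1347), (60, -0.1382), (70, -0.1418), (80, -0.1455)] ptr z.089 [(103, -0.1543), (114, -0.1585), (126, -0.1632)] plate z.081 [(232, -0.2139), (238, -0.2171)]
[223, 223, 221, 224, 221, 222, 225, 198, 170, 163, 165, 159, 161, 158, 156, 163, 162, 168, 166, 167, 167, 167, 162, 163, 166, 164, 166, 166, 166, 166, 164, 164, 162, 157, 158, 156, 158, 159, 147, 111, 85, 96, 144, 154, 156, 155, 156, 157, 155, 154]
[38, 42, 48, 44, 46, 48, 45, 60, 60, 55, 132, 155, 154, 150, 152, 151, 153, 153, 159, 158, 159, 156, 155, 153, 153, 158, 157, 157, 161, 161, 133, 82, 56, 48, 51, 54, 48, 36, 50, 43]
[56, 58, 61, 56, 56, 59, 54, 67, 66, 67, 84, 75, 70, 65, 67, 78, 103, 110, 110, 110, 106, 109, 112, 110, 105, 108, 110, 108, 108, 102, 114, 157, 179, 174, 168, 169, 167, 167, 163, 163, 163, 115, 52, 48, 41]
rows->own rib z.086: [(46, -0.1338), (50, -0.1352), (60, -0.1387), (70, -0.1424), (80, -0.146)] ptr z.089 [(103, -0.1548), (114, -0.159), (126, -0.1637)] plate z.081 [(232, -0.2144), (238, -0.2176)]
```

Call:
servo_tool --steps "-0.0001 -0.004 0 0 0 0;-0.0002 -0.007 0 0 0 0"

```text
t: 7.38
tcp_pos: [0.5386, -0.2541, 0.0587]
orientation: [-0.0, 0.715, 0.699, 0.0]
force: [-0.6, -1.0, 0.3]
finger_gap: 0.006
gripper_force: 0.0
```

```bash
cat > meas.py <<'E'
from h import *
import sys
def cross(a,lo,hi,thr,up):  # subpixel crossing
    for i in range(lo,hi):
        if (a[i]<thr<=a[i+1]) if up else (a[i]>=thr>a[i+1]): return i+(thr-a[i])/(a[i+1]-a[i])
    return np.nan
def meas(img,c,ptrlo=60):
    g=cv2.GaussianBlur(img,(5,1),0);g=cv2.cvtColor(img,cv2.COLOR_RGB2GRAY).astype(float)
    own=lambda u,v,z:float((atz(c,(u,v),z)[:2]-C0)@U)
    r=g[:,200:300].mean(1);p=g[:,455:500].mean(1);q=np.r_[g[:,205:222].mean(1)]
    r1=cross(r,20,130,192,False);e=cross(r,int(r1)+12,int(r1)+50,130,False)
    a=cross(p,ptrlo,200,105,True);b=cross(p,int(a)+8,200,105,False)
    f=cross(q,225,300,115,False)
    rib=(own(250,r1,.086)+own(250,e,.086))/2;pt=(own(478,a,.089)+own(478,b,.089))/2
    return np.round([rib,pt,own(213,f,.081),r1,e,a,b,f],4)
def files(n):
    d=np.load(n+".npz")
    for k,R,t in(("wr","R","t"),("wr2","R2","t2")): print(meas(d[k],dict(R=d[R],t=d[t],camera_matrix=d["K"])).tolist())
for n in sys.argv[1:]: files(n)
E
python3 shot.py b2; python3 meas.py b1 b2
```

```text
7.375 [ 0.53860429 -0.25409179  0.0587371 ] [-0.6094781  -1.01147097  0.32037544] 7.425 [ 0.53861798 -0.2544475   0.05873534] 7.475 [ 0.5386073  -0.25424329  0.05872299]
[-0.139, -0.1595, -0.2187, 46.3978, 77.6716, 106.0912, 127.0984, 240.9074]
[-0.1398, -0.1595, -0.2192, 47.2326, 78.4644, 104.6598, 125.5218, 240.9104]
[-0.1414, -0.1595, -0.2219, 33.394, 65.1391, 87.7035, 109.3396, 233.982]
[-0.1414, -0.1595, -0.222, 32.4779, 64.4234, 86.6838, 108.3392, 233.45]
```

The carriage has nearly stopped about 18 mm short. I'll check whether it is still moving, and measure the finger depth and the gap behind the front plate.

```bash
python3 shot.py b3; python3 meas.py b3
python3 - <<'E'
from h import *
d=np.load("mid.npz");c=dict(R=d["R"],t=d["t"],camera_matrix=d["K"])
g=cv2.cvtColor(d["wr"],cv2.COLOR_RGB2GRAY).astype(int)
print(g[215:250,235].tolist(),g[215:250,260].tolist())
for v in range(222,240,3):print(v,[round(float(atz(c,(240,v),z)[1]+.165),4) for z in(.055,.058,.07)])
d=np.load("b3.npz");c=dict(R=d["R"],t=d["t"],camera_matrix=d["K"]);g=cv2.cvtColor(d["wr"],cv2.COLOR_RGB2GRAY).astype(int)
own=lambda u,v,z:round(float((atz(c,(u,v),z)[:2]-C0)@U),4)
print(g[150:240,250].tolist())
o=np.zeros((600,800,3),np.uint8);o[:]=0
a=cv2.resize(d["wr"][20:260,120:440],(800,600),interpolation=2);cv2.imwrite("pics/z.png",cv2.cvtColor(a,cv2.COLOR_RGB2BGR))
E
```

```text
7.475 [ 0.5386073  -0.25424329  0.05872299] [-0.15769878 -0.15065244 -0.02591597] 7.525 [ 0.53858859 -0.25407618  0.05873302] 7.575 [ 0.53857985 -0.25395202  0.05873498]
[-0.1416, -0.1595, -0.2221, 33.3823, 65.2113, 87.298, 108.8755, 234.0737]
[-0.1417, -0.1595, -0.2221, 34.3493, 65.8255, 87.6672, 109.3236, 234.4677]
[76, 76, 73, 71, 81, 73, 77, 74, 76, 72, 67, 54, 51, 45, 51, 50, 47, 48, 54, 50, 51, 49, 48, 47, 50, 42, 43, 36, 39, 34, 36, 44, 38, 41, 42] [79, 79, 81, 82, 82, 79, 80, 81, 79, 83, 77, 71, 54, 48, 46, 48, 51, 44, 45, 47, 43, 43, 42, 42, 43, 45, 39, 42, 42, 42, 41, 43, 42, 48, 45]
222 [0.0122, 0.0134, 0.0183]
225 [0.0104, 0.0116, 0.0167]
228 [0.0085, 0.0099, 0.0151]
231 [0.0067, 0.0081, 0.0135]
234 [0.0049, 0.0063, 0.0118]
237 [0.003, 0.0045, 0.0102]
[226, 226, 225, 225, 224, 222, 222, 223, 225, 225, 225, 225, 225, 225, 224, 218, 197, 179, 158, 147, 121, 116, 126, 120, 88, 61, 61, 62, 65, 66, 62, 67, 63, 66, 62, 62, 60, 64, 63, 58, 58, 58, 61, 59, 59, 60, 55, 56, 56, 58, 56, 64, 68, 99, 114, 112, 113, 113, 119, 117, 112, 112, 113, 115, 106, 118, 110, 109, 107, 113, 110, 113, 108, 116, 151, 162, 152, 144, 146, 146, 143, 147, 142, 146, 106, 40, 28, 42, 41, 38]
```

View pics/z.png

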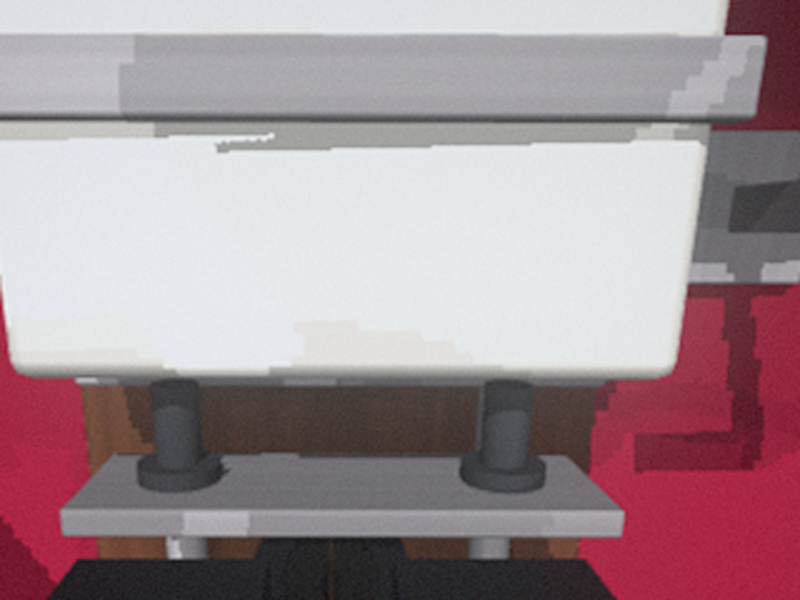

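The carriage is creeping at about 2 mm/s and will stop about 18 mm short. I'll ease it the rest of the way by pushing very slowly on the rear of the steel rib from above. First I lift over the box and go behind the rib.

Call:
servo_tool --steps "0 -0.003 0.02 0 0 0;0 -0.003 0.065 0 0 0;0.001 0.025 0.08 0 0 0;0.002 0.08 0.08 0 0 0;0.003 0.117 0.075 0 0 0;0.003 0.117 0.05 0 0 0;0.003 0.117 0.034 0 0 0;0.003 0.117 0.032 0 0 0;0.003 0.117 0.032 0 0 0"

```text
t: 8.7
tcp_pos: [0.5418, -0.1371, 0.0912]
orientation: [0.0, 0.715, 0.699, 0.0]
force: [-0.0, -0.1, -0.7]
finger_gap: 0.002
gripper_force: 0.0
```

Run:
```python
from h import *
c=calibration("top");S=calibration("side");s=get_state();im=read_camera("side");w=calibration("wrist");iw=read_camera("wrist");it=read_camera("top")
print(s["t"],s["tcp_pos"],s["force"],get_state()["tcp_pos"])
np.savez("r.npz",wr=iw,R=w["R"],t=w["t"],K=w["camera_matrix"],side=im,top=it)
o=np.zeros((600,800,3),np.uint8);o[:300,:400]=cv2.resize(iw,(400,300));o[:300,400:]=cv2.resize(it[150:270,270:430],(400,300));o[300:,:400]=cv2.resize(im[190:310,200:360],(400,300))
cv2.imwrite("pics/r.png",cv2.cvtColor(o,cv2.COLOR_RGB2BGR))
```

```text
8.7 [ 0.54181302 -0.13714185  0.09121532] [-0.04404253 -0.08472697 -0.65661903] [ 0.54187402 -0.13722782  0.09142379]
```

View pics/r.png

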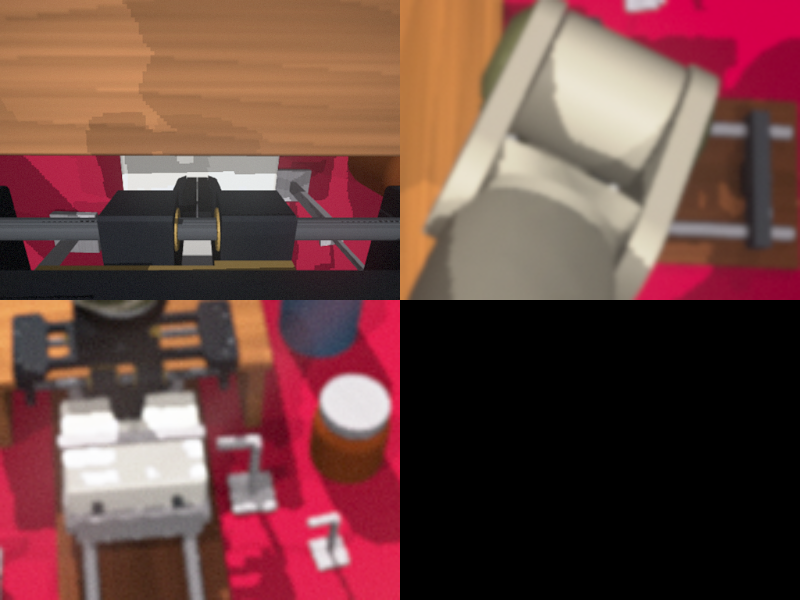

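In the wrist view the finger tip stands behind the rib over the lid. The side view shows the rib still short of the pointer, which is at about (220,442). Now I lower to z 0.083 and creep forward.

Call:
servo_tool --steps "0 0 -0.003 0 0 0;0 0 -0.006 0 0 0;0 0 -0.0075 0 0 0;0 0 -0.008 0 0 0;0 0 -0.008 0 0 0"

```text
t: 9.48
tcp_pos: [0.5416, -0.137, 0.0827]
orientation: [-0.0, 0.715, 0.699, 0.0]
force: [0.0, 0.2, -0.5]
finger_gap: 0.004
gripper_force: 0.0
```

```bash
cat > side.py <<'E'
from h import *
import sys
S=calibration("side");s=get_state();im=read_camera("side")
print(s["t"],s["tcp_pos"],s["force"]);np.save(sys.argv[1]+".npy",im)
def strip(im,ys,xs,z):
    P=np.array([[*(C0+U*y+V*x),z] for y in ys for x in xs]);q=(S["R"]@P.T).T+S["t"];q=(S["camera_matrix"]@q.T).T;q=(q[:,:2]/q[:,2:]).astype(np.float32)
    return cv2.cvtColor(cv2.remap(im,q[:,0].reshape(len(ys),-1),q[:,1].reshape(len(ys),-1),cv2.INTER_CUBIC),cv2.COLOR_RGB2GRAY).astype(int)
ys=np.arange(-.26,-.11,.001)
# front plate top edge z=.081, and rib z=.086 outboard of the finger
a=strip(im,ys,np.linspace(.03,.055,10),.081).mean(1);b=strip(im,ys,np.linspace(.03,.06,12),.086).mean(1);p=strip(im,ys,np.linspace(.08,.095,6),.089).mean(1)
f=lambda v,l,h:[(int(round(y*1000)),int(k)) for y,k in zip(ys,v) if l<=y<=h]
if len(sys.argv)>2:
    print("rib",f(b,-.175,-.125));print("ptr",f(p,-.175,-.14));print("plate",f(a,-.25,-.205))
prev=np.load("side_ref.npy") if len(sys.argv)<=2 else None
if prev is None: np.save("side_ref.npy",im)
else:
    # shift of strip (rib..plate) against the reference
    r=strip(prev,ys,np.linspace(.03,.06,12),.083).astype(np.float32);n=strip(im,ys,np.linspace(.03,.06,12),.083).astype(np.float32)
    t=r[60:125] if False else r[25:100]
    m=cv2.matchTemplate(n,t,cv2.TM_CCOEFF_NORMED)[:,0];k=int(np.argmax(m));d=0
    if 0<k<len(m)-1:d=(m[k-1]-m[k+1])/(2*(m[k-1]-2*m[k]+m[k+1]))
    print("moved towards -y mm:",25-(k+d),m[k])
E
python3 side.py s1 ref
```

```text
9.475 [ 0.54161482 -0.13702505  0.08273618] [ 0.02534279  0.23440415 -0.47722316]
rib [(-175, 231), (-174, 228), (-173, 224), (-172, 221), (-171, 219), (-170, 218), (-169, 219), (-168, 221), (-167, 224), (-166, 227), (-165, 231), (-164, 234), (-163, 236), (-162, 237), (-161, 238), (-160, 237), (-159, 236), (-158, 232), (-157, 223), (-156, 210), (-155, 196), (-154, 183), (-153, 176), (-152, 175), (-151, 178), (-150, 184), (-149, 192), (-148, 199), (-147, 206), (-146, 214), (-145, 222), (-144, 229), (-143, 235), (-142, 239), (-141, 243), (-140, 245), (-139, 247), (-138, 248), (-137, 249), (-136, 249), (-135, 250), (-134, 250), (-133, 250), (-132, 250), (-131, 250), (-130, 250), (-129, 250), (-128, 251), (-127, 251), (-126, 251)]
ptr [(-175, 58), (-174, 63), (-173, 72), (-172, 83), (-171, 95), (-170, 111), (-169, 127), (-168, 141), (-167, 153), (-166, 161), (-165, 165), (-164, 167), (-163, 164), (-162, 156), (-161, 146), (-160, 132), (-159, 117), (-158, 102), (-157, 88), (-156, 74), (-155, 65), (-154, 59), (-153, 57), (-152, 58), (-151, 59), (-150, 61), (-149, 62), (-148, 63), (-147, 64), (-146, 64), (-145, 64), (-144, 65), (-143, 65), (-142, 64), (-141, 64)]
plate [(-250, 73), (-249, 76), (-248, 80), (-247, 86), (-246, 92), (-245, 97), (-244, 100), (-243, 101), (-242, 103), (-241, 103), (-240, 105), (-239, 107), (-238, 108), (-237, 110), (-236, 110), (-235, 111), (-234, 111), (-233, 113), (-232, 113), (-231, 114), (-230, 116), (-229, 120), (-228, 127), (-227, 135), (-226, 142), (-225, 147), (-224, 149), (-223, 148), (-222, 144), (-221, 138), (-220, 133), (-219, 128), (-218, 126), (-217, 128), (-216, 130), (-215, 133), (-214, 136), (-213, 137), (-212, 140), (-211, 144), (-210, 149), (-209, 156), (-208, 163), (-207, 167), (-206, 172)]
```

Call:
servo_tool --steps "0 -0.001 0 0 0 0;0 -0.002 0 0 0 0;0 -0.0026 0 0 0 0;0 -0.003 0 0 0 0;0 -0.0034 0 0 0 0;0 -0.0038 0 0 0 0;0 -0.0042 0 0 0 0;0 -0.0046 0 0 0 0;0 -0.005 0 0 0 0;0 -0.0054 0 0 0 0;-0.0001 -0.0059 0 0 0 0;-0.0001 -0.0065 0 0 0 0;-0.0001 -0.0072 0 0 0 0;-0.0001 -0.0079 0 0 0 0;-0.0002 -0.0086 0 0 0 0;-0.0002 -0.0093 0 0 0 0;-0.0002 -0.01 0 0 0 0;-0.0002 -0.0106 0 0 0 0;-0.0002 -0.011 0 0 0 0;-0.0002 -0.0112 0 0 0 0"

```text
t: 12.02
tcp_pos: [0.5414, -0.1482, 0.0828]
orientation: [0.0, 0.715, 0.699, -0.0]
force: [0.6, 0.7, -0.3]
finger_gap: 0.002
gripper_force: 0.0
```

```bash
python3 side.py s2; python3 side.py s3
```

```text
12.025 [ 0.54140398 -0.14824508  0.08276031] [ 0.58571082  0.67513241 -0.28733434]
moved towards -y mm: 6.321142 0.97841895
12.075 [ 0.5413971  -0.14826847  0.08275075] [-0.17824732  0.75419045  0.74408029]
moved towards -y mm: 6.5904484 0.9794132
```

Call:
servo_tool --steps "0 0 0 0 0 0;0 0 0 0 0 0;0 0 0 0 0 0;0 0 0 0 0 0;0 0 0 0 0 0"

```text
t: 12.75
tcp_pos: [0.5414, -0.1482, 0.0828]
orientation: [-0.0, 0.715, 0.699, 0.0]
force: [0.5, 0.2, 0.7]
finger_gap: 0.005
gripper_force: 0.0
```

```bash
python3 side.py s4; python3 side.py s5;python3 side.py s6
```

```text
12.75 [ 0.54139303 -0.14822839  0.08275087] [0.49463803 0.23240032 0.69676591]
moved towards -y mm: 7.919195 0.99091446
12.8 [ 0.54139459 -0.14822928  0.08275248] [ 0.61347778 -0.19785497 -0.490188  ]
moved towards -y mm: 7.8945637 0.99107164
12.85 [ 0.54140818 -0.14819425  0.08274663] [-1.40306748e-01  1.22064858e-02 -1.04883870e-04]
moved towards -y mm: 7.916111 0.9910933
```

Call:
servo_tool --steps "0 -0.0004 0 0 0 0;0 -0.0008 0 0 0 0;0 -0.0012 0 0 0 0;0 -0.0016 0 0 0 0;0 -0.002 0 0 0 0;0 -0.0025 0 0 0 0;-0.0001 -0.0031 0 0 0 0;-0.0001 -0.0038 0 0 0 0;-0.0001 -0.0045 0 0 0 0;-0.0001 -0.0052 0 0 0 0;-0.0001 -0.0059 0 0 0 0;-0.0001 -0.0066 0 0 0 0;-0.0002 -0.0073 0 0 0 0;-0.0002 -0.0078 0 0 0 0;-0.0002 -0.0079 0 0 0 0;-0.0002 -0.0079 0 0 0 0;-0.0002 -0.0079 0 0 0 0;-0.0002 -0.0079 0 0 0 0;-0.0002 -0.0079 0 0 0 0;-0.0002 -0.0079 0 0 0 0"

```text
t: 15.4
tcp_pos: [0.5412, -0.1561, 0.0827]
orientation: [-0.0, 0.715, 0.699, -0.0]
force: [0.1, -0.5, -0.0]
finger_gap: 0.001
gripper_force: 0.0
```

```bash
python3 side.py s7; python3 side.py s8
```

```text
15.4 [ 0.54120387 -0.15607369  0.08272572] [ 0.14527776 -0.45821002 -0.00278134]
moved towards -y mm: 15.805497 0.98717225
15.45 [ 0.54119558 -0.15610954  0.08274839] [ 0.05378593 -0.74244144  0.47604634]
moved towards -y mm: 15.887737 0.9876498
```

Call:
servo_tool --steps "0 0.001 0.02 0 0 0;0 0.001 0.06 0 0 0;0 -0.05 0.07 0 0 0;0 -0.1 0.05 0 0 0;0 -0.115 0.03 0 0 0;0 -0.115 0.03 0 0 0;0 -0.115 0.03 0 0 0"

```text
t: 16.38
tcp_pos: [0.5415, -0.2699, 0.1132]
orientation: [-0.0, 0.715, 0.699, 0.0]
force: [0.9, 0.4, 0.4]
finger_gap: 0.006
gripper_force: 0.0
```

```bash
python3 shot.py c1; python3 side.py s9; python3 meas.py c1
python3 - <<'E'
from h import *
d=np.load("c1.npz");g=cv2.cvtColor(d["wr"],cv2.COLOR_RGB2GRAY)
print(g[0:140:2,250].tolist());print(g[40:140:2,445].tolist(),g[40:140:2,420].tolist())
E
```

```text
16.375 [ 0.54146238 -0.26991354  0.11320131] [0.9057616  0.38308778 0.3682382 ] 16.425 [ 0.54161996 -0.2699029   0.11350409] 16.475 [ 0.54167011 -0.26997411  0.11361277]
16.475 [ 0.54167011 -0.26997411  0.11361277] [ 0.61834282 -0.33052393  0.0389132 ]
moved towards -y mm: -13.799023 0.18260184
[-0.1581, -0.2239, nan, 60.8715, 81.4385, 178.4698, 188.123, nan]
[-0.1581, -0.2239, nan, 60.9193, 81.4615, 178.3852, 187.9778, nan]
[230, 230, 230, 231, 230, 232, 232, 232, 233, 232, 232, 234, 233, 233, 233, 234, 233, 234, 234, 234, 234, 234, 234, 234, 233, 236, 235, 233, 234, 235, 218, 179, 177, 184, 184, 180, 182, 181, 180, 174, 175, 96, 177, 172, 164, 240, 236, 237, 236, 237, 237, 238, 237, 237, 237, 238, 236, 238, 239, 237, 238, 238, 238, 238, 238, 239, 236, 236, 238, 238]
[64, 61, 64, 69, 66, 73, 62, 66, 69, 68, 69, 63, 151, 160, 160, 162, 163, 145, 139, 125, 96, 75, 66, 72, 72, 79, 71, 75, 69, 81, 71, 71, 78, 74, 72, 75, 77, 77, 72, 69, 69, 73, 74, 74, 74, 79, 72, 75, 80, 69] [48, 43, 48, 47, 43, 44, 48, 44, 45, 50, 52, 50, 45, 138, 162, 162, 164, 163, 162, 160, 168, 73, 60, 61, 63, 58, 50, 51, 54, 53, 55, 51, 45, 49, 55, 48, 68, 76, 78, 77, 78, 77, 77, 78, 78, 74, 74, 77, 76, 74]
```

View pics/c1.png

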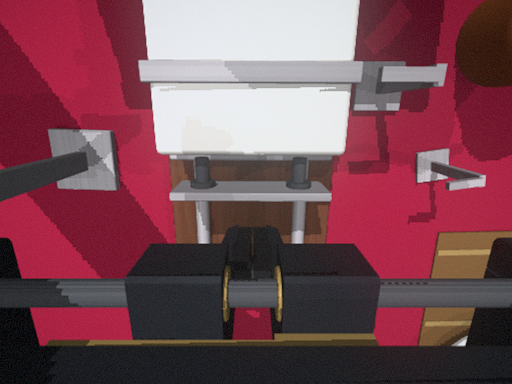

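Run:
```python
from h import *
from meas import cross
d=np.load("c1.npz");c=dict(R=d["R2"],t=d["t2"],camera_matrix=d["K"]);g=cv2.cvtColor(d["wr2"],cv2.COLOR_RGB2GRAY).astype(float)
own=lambda u,v,z:float((atz(c,(u,v),z)[:2]-C0)@U)
for u in(400,410,420,430):
    p=g[:,u-4:u+5].mean(1);a=cross(p,58,90,105,True);b=cross(p,int(a)+8,100,105,False);print(u,a,b,(own(u,a,.089)+own(u,b,.089))/2)
for u in(170,250,330):
    p=g[:,u-4:u+5].mean(1);a=cross(p,30,90,205,False);b=cross(p,int(a)+12,100,130,False);print(u,a,b,(own(u,a,.086)+own(u,b,.086))/2)
```

```text
400 61.898089171974526 81.43897637795276 -0.15849659619867018
410 65.9045996592845 81.41257367387034 -0.1595154914501395
420 65.94728171334431 81.36585365853658 -0.15950138834686367
430 65.82155477031802 81.58947368421053 -0.15951590715658442
170 59.21860465116279 81.59223300970874 -0.15775756974847266
250 60.3974358974359 81.32574031890661 -0.157890286703125
330 60.37132352941177 81.52019002375297 -0.1578331981738126
```

The rib is at rest about 1.5 mm short of the pointer and the hand is clear, so I'm handing in.

```bash
python3 -c "
from bench import *
print(finish_job(),get_state()['t'])"
```

```text
the job is handed in; nothing more can be done
the job is handed in; nothing more can be done
```

I handed the job in with the carriage at rest about 1.5 mm short of the pointer and the hand clear. It ran under the bridge at about 0.15 m/s, but my braking stopped it about 18 mm short, so I eased it on by slow pushes of the closed fingers on its rib, which the task did not describe.

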